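Find the rocking cover on the parts tubs and seat it

TASK

One of the four identical white covers on the parts tubs is not clicked home. Press down near the rim of one cover after another until you find the one that rocks under your finger, then press that cover down in its middle until it sits fully home, level with its neighbours. Only press: do not pull any cover up, and leave the thread, tools and other things where they are.

Things in the scene. Friction and masses are not known exactly. Their poses are not given: they have to be found in the camera images.
- caddy: Fixed plywood caddy, 170 by 420 mm, with a 12 mm thick floor on the work surface and low edges (34 mm at the ends). Four identical round grey tubs of toy parts stand in it in one row along its y axis, 96 mm apart. Origin: middle of the caddy, on the work surface (z = 0); the tub row lies 17 mm towards its +x; its x axis points across the row away from the robot's side (the ledge with the thread spools is on the -x side), z up.
- cover_lift (a joint): How far (m) the one unseated white cover stands above its home position: 0 = fully home; about 0.0045 to 0.006 at the start. The reading does not tell which of the four places it is at. It slides on a stiff push-in stud in the middle of its tub: about 9 N of push at the middle moves it down, and it stays where it is left; it ends on a hard stop at 0. Pushing only near its rim tips it instead of seating it.
- cover_rock_x (a joint): Tilt (rad) of the same unseated cover about the caddy's x axis; positive = its caddy +y side is up. 0 = level, where a weak spring (0.12 Nm/rad) returns it. While the cover is unseated a push of 1 N or less near the rim tips it about its middle, in any direction, until that side meets the tub's rim (about 0.12 to 0.16 rad).
- cover_rock_y (a joint): Tilt (rad) of the same unseated cover about the caddy's y axis; positive = its caddy +x side is down. Otherwise as cover_rock_x.
- placeA (a point): Place A of the row (caddy y = -144 mm): centre of the top face that a properly seated cover has there, 78 mm above the work surface. Covers: plain white ribbed plastic discs 90 mm across with a flat top and an 18 mm deep skirt, all four alike. Three are firmly seated and do not give at all; the unseated one looks the same but stands a few mm higher and rocks. Which place it is at differs every time.
- placeB (a point): Place B of the row (caddy y = -48 mm): centre of the top face that a properly seated cover has there, 78 mm above the work surface. Covers: plain white ribbed plastic discs 90 mm across with a flat top and an 18 mm deep skirt, all four alike. Three are firmly seated and do not give at all; the unseated one looks the same but stands a few mm higher and rocks. Which place it is at differs every time.
- placeC (a point): Place C of the row (caddy y = +48 mm): centre of the top face that a properly seated cover has there, 78 mm above the work surface. Covers: plain white ribbed plastic discs 90 mm across with a flat top and an 18 mm deep skirt, all four alike. Three are firmly seated and do not give at all; the unseated one looks the same but stands a few mm higher and rocks. Which place it is at differs every time.
- placeD (a point): Place D of the row (caddy y = +144 mm): centre of the top face that a properly seated cover has there, 78 mm above the work surface. Covers: plain white ribbed plastic discs 90 mm across with a flat top and an 18 mm deep skirt, all four alike. Three are firmly seated and do not give at all; the unseated one looks the same but stands a few mm higher and rocks. Which place it is at differs every time.
- spool_a: Spool of white thread, 44 mm tall, 26 mm wide, standing loose on the caddy's front ledge. Origin: centre of its underside. Not part of the job.
- spool_b: Spool of brown thread, 44 mm tall, 26 mm wide, standing loose on the caddy's front ledge. Origin: centre of its underside. Not part of the job.
- snips: Green-handled thread snips, 105 mm long, 10 mm thick, lying in front of the caddy. Origin under their pivot, blades to +x. Not part of the job.
- marker: Blue-capped marker pen, 127 mm long, 14 mm thick, lying behind the caddy. Origin under its middle, along its x. Not part of the job.
- tape: Round yellow measuring-tape case, 52 mm across, 18 mm thick, lying beside the caddy's +y end. Origin under its centre. Not part of the job.
- dish: Round steel dish of toy eyes, 100 mm wide, 30 mm tall, to the robot's right. Origin under its centre. Not part of the job.

How it is judged:
By the outcome, as a careful person would: the job done as asked, in the order asked, and still so for the second after the job is handed in, with the robot touching nothing.
It also fails if it takes over 48 s, if anything falls off the work surface, if the arm or the gripper's body presses on something with over 40 N, if the wrist force passes 120 N, or if a joint passes its speed limit or range.

ROBOT

A 6-joint arm with a two-finger parallel gripper is mounted at the origin on the work surface. World frame = base frame: x ahead of the robot, y to its left, z up, the work surface at z = 0. Lengths are in m, angles in rad, forces in N, time in s.
With the tool pointing down it reaches from about 0.25 to 0.775 m from the base axis. Payload 8.9 kg.
Tool frame: the origin (TCP) lies midway between the tips of the shut fingers; the grasp point (between the pads) lies 19 mm behind it; z points along the fingers, x is the direction in which the jaws open and shut, and the axes are right-handed (so a half turn about z gives the same grasp; the last joint's range is limited). The gripper opens to 85 mm and grips with 20 to 120 N. Pads are 22 mm wide; open, the fingers measure 114 mm over their backs; the gripper's body (76 mm by 85 mm) begins 54 mm behind the grasp point. The pads swing forward as they close: fully open they stand 13 mm farther back than shut.
Start: joints at [-1.354, 0.291, -0.153, 1.127, 0, 1.431], TCP at [0.183, -0.492, 0.197] pointing down, gripper open.
Joint ranges: [-2.52, 2.52], [-0.91, 1.74], [-1.3, 1.37], [-1.96, 2.02], [-1.52, 1.47], [-3.14, 3.14]. Speed limits (rad/s): [2.22, 2.22, 2.79, 3.14, 3.14, 3.14].

INTERFACE

Orientations are given as a 3x3 rotation matrix whose columns are the frame's x, y, z axes.
In Python, from plant import manip gives the robot as it stands. Calls block until the motion is done:
- manip.reach(position, orientation): joint-space move of the TCP to a pose.
- manip.move_l(position, rate=0.15, ori=None, until_force=None): straight line of the TCP; ori=None keeps the orientation; rate is the mean speed in m/s. With until_force (N) it stops when the force on the tool has changed by that much, and returns True; else False.
- manip.move_joints(angles): joint-space move.
- manip.gripper_to(opening): finger opening in m; the grip force is fixed at half the most; returns when the fingers have stopped.
- manip.wait(seconds).
- manip.solve_ik(position, orientation): joint angles nearest the present ones, or None.
- manip.read_camera(name): name is "scene" or "side" or "wrist"; returns (picture, depth): 480x640x3 uint8, blue, green, red; 480x640 float32, m along the optical axis (not along the pixel's ray), 0 where there is no reading.
- manip.camera_info(name): a dict with "fov_y" (degrees; the focal length in pixels is half the picture's height over the tangent of half this angle, whatever the lens; pixels are square), "cx", "cy" (the principal point, pixels), "k1" (the pictures are not rectified: a ray, as slopes to the right and down, at radius r is drawn at 1 + k1 r^2 times it, then the intrinsics apply), "rvec" (rotation vector, rad) and "tvec" (3), from world to camera coordinates, as OpenCV has them. Camera axes: x right, y down, z forward; pixel columns grow to the right and rows downward; lengths in m; the calibration is good to about 2 mm. A picture is of the moment at which its call begins: read the wrist's pose just before it. camera_info takes no time and is no camera call; for the wrist camera it gives the pose at the moment of the call.
A pose or a line that the arm cannot do raises manip.MotionError and nothing moves.
- manip.hand_in(): hands the job in, once; it reports no verdict.
Readings, each from a call of its own:
- manip.current_t(): time.
- manip.current_joints(): joint angles.
- manip.current_dq(): joint speeds.
- manip.current_tau(): joint torques, N m.
- manip.current_ee_pos(): TCP position.
- manip.current_eef_rot(): TCP orientation.
- manip.current_wrist_force(): force on the tool from outside, world axes, zero at the start.
- manip.current_moment(): the same for the moment, N m.
- manip.current_opening(): finger opening in m.
Only numpy, scipy, OpenCV 4.12 (cv2) and the standard library are available. Lean on these libraries where they do the work, as an engineer would, in place of code of your own. Each camera call takes 0.05 s, during which the arm holds its last target.

## Working session

There is one attempt and no reset: what is moved stays moved. The work goes in short steps, each a Python script; the robot and the scene stay as the last script left them, time stands still between calls to the robot, and variables do not carry over. Pictures are saved under pics/ and viewed, and the job is handed in when it is done.

```bash
mkdir -p pics; ls; python3 - <<'E'
from plant import manip
import cv2,numpy as np
for n in("scene","side"):
    p,d=manip.read_camera(n); cv2.imwrite(f"pics/{n}0.png",p); np.save(f"pics/{n}0.npy",d); print(n,manip.camera_info(n))
print(manip.current_t(),manip.current_eef_rot())
E
```

```text
pics
scene {'fov_y': 42.765917861813385, 'cx': 323.6109797053508, 'cy': 249.32511627840685, 'k1': -0.08640114178415458, 'rvec': array([ 1.09335499,  2.61662553, -0.7363041 ]), 'tvec': array([ 0.4390429 , -0.23863144,  1.88496143])}
side {'fov_y': 47.389434467214926, 'cx': 320.3644119968648, 'cy': 241.61036824248632, 'k1': -0.08611605621362593, 'rvec': array([ 0.71217147, -2.50762737,  1.24004709]), 'tvec': array([0.41813396, 0.27778101, 1.03139855])}
0.1 [[ 3.48359222e-01 -9.37361083e-01 -2.26440411e-04]
 [-9.37360476e-01 -3.48359258e-01  1.07939829e-03]
 [-1.09066856e-03 -1.63762057e-04 -9.99999392e-01]]
```

View pics/scene0.png

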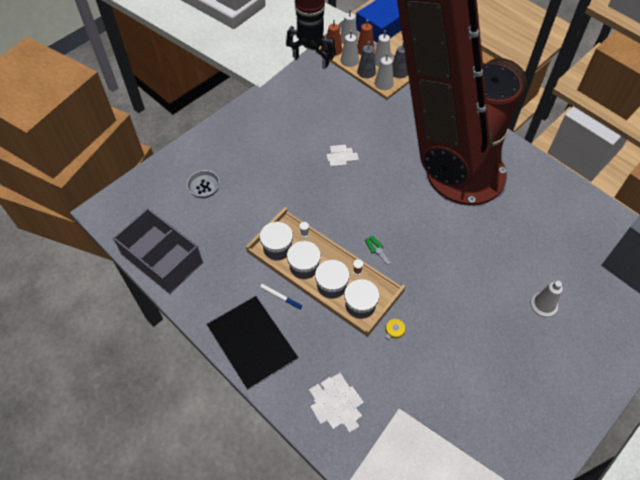

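View pics/side0.png

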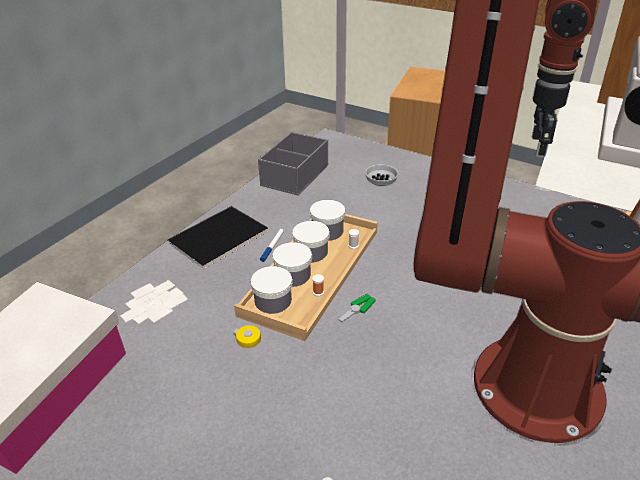

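The scene view shows the four covers at about (276,237), (303,256), (332,277) and (362,296). The spools are at (305,229) and (358,266). The side view shows the same row from (327,212) to (271,282). Next I'll locate the covers using depth.

```bash
cat >h.py <<'E'
import numpy as np,cv2
from plant import manip
def world(info,d,u,v):
    f=240/np.tan(np.radians(info['fov_y']/2))
    K=np.array([[f,0,info['cx']],[0,f,info['cy']],[0,0,1]])
    p=cv2.undistortPoints(np.stack([u,v],-1).reshape(-1,1,2).astype(float),K,np.array([info['k1'],0,0,0,0]))[:,0]
    # cv2 undistort is the exact inverse of x*(1+k1 r^2)
    c=np.c_[p*d[:,None],d]
    R=cv2.Rodrigues(info['rvec'])[0]
    return (c-info['tvec'])@R
def covers(name,p,d,info):
    v,u=np.mgrid[0:480,0:640]; v=v.ravel();u=u.ravel();dd=d.ravel()
    X=world(info,dd.astype(float),u,v)
    w=(p.min(2).ravel()>150)&(dd>0)&(X[:,2]>.068)&(X[:,2]<.1)&(X[:,0]>.2)&(X[:,0]<.9)&(abs(X[:,1])<.5)
    m=np.zeros(480*640,np.uint8);m[w]=1
    n,l,s,c=cv2.connectedComponentsWithStats(m.reshape(480,640))
    out=[]
    for i in range(1,n):
        if s[i,4]<80: continue
        q=X[(l.ravel()==i)]
        z=np.median(q[:,2]); q2=q[abs(q[:,2]-z)<.006]
        (cx,cy),r=cv2.minEnclosingCircle(q2[:,:2].astype(np.float32))
        A=np.c_[q2[:,:2]-q2[:,:2].mean(0),np.ones(len(q2))]
        k=np.linalg.lstsq(A,q2[:,2],rcond=None)[0]
        out.append((cx,cy,z)); print(name,np.round([cx,cy,r],4),'med',np.round(np.median(q2,0),4),'mean',np.round(q2.mean(0),4),len(q2),np.round(k[:2],3),c[i].round(1))
    return np.array(out)
E
python3 - <<'E'
from h import *
for n in("scene","side"):
    covers(n,cv2.imread(f"pics/{n}0.png"),np.load(f"pics/{n}0.npy"),manip.camera_info(n))
E
```

```text
scene [ 0.6033 -0.2028  0.0455] med [ 0.6045 -0.2038  0.0834] mean [ 0.6041 -0.204   0.0834] 642 [-0.001  0.008] [275.7 235.3]
scene [ 0.5929 -0.1097  0.0457] med [ 0.5928 -0.1084  0.0781] mean [ 0.593  -0.1083  0.0782] 698 [0.008 0.017] [303.3 255. ]
scene [ 0.5815 -0.0132  0.046 ] med [ 0.5813 -0.013   0.0782] mean [ 0.5814 -0.0129  0.0781] 733 [0.019 0.002] [331.8 274.4]
scene [0.5702 0.0808 0.046 ] med [0.5709 0.0826 0.0778] mean [0.5706 0.0827 0.0778] 765 [0.009 0.001] [361.4 294.5]
side [ 0.5864 -0.0615  0.1896] med [ 0.5774 -0.0221  0.0784] mean [ 0.5778 -0.0353  0.0786] 2894 [ 0.011 -0.01 ] [297.  248.9]
```

The scene depth puts the cover at (0.604,-0.203) about 5 mm higher than the others (0.083 against 0.078). That is place A. I'll check the row against the side camera, probe B's rim for reference, then probe A.

```bash
cat >>h.py <<'E'
C=dict(A=[.6038,-.2035],B=[.593,-.109],C=[.5815,-.013],D=[.5706,.0815])
ex=np.array([.9934,.1148]);
R=np.array([[.1148,-.9934,0],[-.9934,-.1148,0],[0,0,-1.]])
E
python3 - <<'E'
from h import *
p=cv2.imread("pics/side0.png");d=np.load("pics/side0.npy");info=manip.camera_info("side")
v,u=np.mgrid[0:480,0:640]
X=world(info,d.ravel().astype(float),u.ravel(),v.ravel())
w=(p.min(2).ravel()>130)&(d.ravel()>0)&(X[:,2]>.074)&(X[:,2]<.095)
X=X[w]
for k,c in C.items():
    q=X[np.linalg.norm(X[:,:2]-c,axis=1)<.05]; t=q[abs(q[:,2]-np.median(q[:,2]))<.003]
    print(k,len(q),np.median(t,0).round(4),(t.min(0)/2+t.max(0)/2).round(4))
for n in "AB":
    print(manip.solve_ik([*(np.array(C[n])+.034*ex),.1],R))
manip.gripper_to(0.0); print(manip.current_opening(),manip.current_t())
E
```

```text
A 637 [ 0.598  -0.2028  0.0832] [ 0.6001 -0.2043  0.083 ]
B 667 [ 0.5878 -0.1065  0.0781] [ 0.5883 -0.1099  0.0781]
C 784 [ 0.5757 -0.0124  0.0781] [ 0.5771 -0.0151  0.0781]
D 902 [0.5649 0.0827 0.078 ] [0.567  0.0797 0.078 ]
[-0.4127263   0.6233915   0.11959419  1.06699902  0.          2.61381399]
[-0.28109424  0.56206599  0.0101813   1.01891163  0.          2.74544605]
-4.440831968322419e-05 0.8667
```

```bash
sed -i 's/^C=.*/C=dict(A=[.602,-.204],B=[.5907,-.109])/' h.py; cat >>h.py <<'E'
def probe(n,lo):
    xy=np.array(C[n])+.033*ex
    manip.reach([*xy,.115],R)
    manip.move_l([*xy,.090],rate=.06)
    f0=manip.current_wrist_force()[2]
    print(n,'start',manip.current_t(),f0.round(2))
    z=.090
    while z>lo:
        z-=.0008 if z<.0865 else .0035
        manip.move_l([*xy,z],rate=.02)
        f=manip.current_wrist_force()[2]-f0
        print(round(z,4),manip.current_ee_pos()[2].round(4),f.round(2))
        if f>3: break
    print('t',manip.current_t())
E
python3 - <<'E'
from h import *
probe('B',.0755)
E
```

```text
B start 3.5583 0.44
0.0865 0.0865 -0.93
0.083 0.0828 -0.05
0.0822 0.0822 -0.01
0.0814 0.0813 -1.14
0.0806 0.0805 -0.01
0.0798 0.0797 0.69
0.079 0.0789 -0.84
0.0782 0.0781 -1.38
0.0774 0.0773 -0.07
0.0766 0.0765 -0.08
0.0758 0.0757 -0.5
0.075 0.0749 -0.56
t 6.7083
```

```bash
python3 - <<'E'
from h import *
out=[]
p,d=manip.read_camera("side"); a=cv2.resize(p[180:340,220:400],None,fx=3,fy=3,interpolation=cv2.INTER_CUBIC)
p2,d=manip.read_camera("wrist")
cv2.imwrite("pics/s1.png",a);cv2.imwrite("pics/w1.png",p2)
print(manip.current_ee_pos(),manip.current_opening(),manip.current_eef_rot().round(3),manip.current_wrist_force())
E
```

```text
[ 0.62347523 -0.10523298  0.07502175] 1.0797610480957097e-05 [[ 0.115 -0.993 -0.   ]
 [-0.993 -0.115 -0.   ]
 [ 0.     0.    -1.   ]] [-0.24416386 -0.05258928  0.29484007]
```

View pics/s1.png

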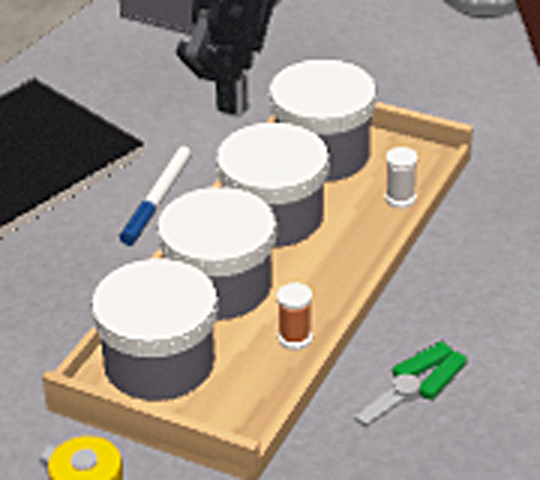

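View pics/w1.png

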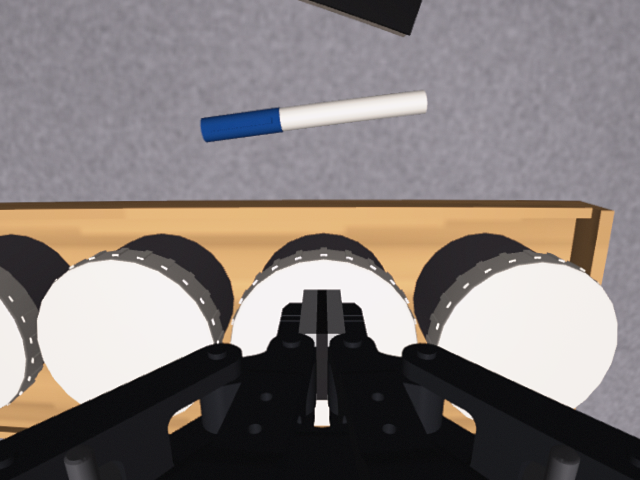

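```bash
python3 - <<'E'
from h import *
def proj(n,P):
    i=manip.camera_info(n); f=240/np.tan(np.radians(i['fov_y']/2))
    K=np.array([[f,0,i['cx']],[0,f,i['cy']],[0,0,1]])
    return cv2.projectPoints(np.array(P,float).reshape(-1,3),i['rvec'],i['tvec'],K,np.array([i['k1'],0,0,0,0.]))[0][:,0]
t=manip.current_ee_pos()
P=[t,t+[0,0,.02],[.5907,-.109,.078],[.602,-.204,.083]]
q=proj("side",P);print(q,(q-[220,180])*3); print(proj("wrist",P)); 
p,d=manip.read_camera("side")
i=manip.camera_info("side")
# depth at finger tip
for (u,v) in [(298,213),(297,210),(296,205)]:
    print(u,v,world(i,np.array([float(d[v,u])]),np.array([u]),np.array([v])).round(4))
p,d=manip.read_camera("scene");q=proj("scene",P);print(q)
cv2.imwrite("pics/sc1.png",cv2.resize(p[190:330,230:410],None,fx=4,fy=4,interpolation=cv2.INTER_CUBIC))
p,d=manip.read_camera("wrist")
i=manip.camera_info("wrist")
for (u,v) in [(110,300),(540,330),(323,275),(322,310),(322,295)]:
    print(u,v,world(i,np.array([float(d[v,u])]),np.array([u]),np.array([v])).round(4))
E
```

```text
[[297.41567323 228.47980372]
 [297.1181645  221.71785977]
 [309.60068271 230.8290094 ]
 [326.29736177 208.83310195]] [[232.24701968 145.43941116]
 [231.35449351 125.15357931]
 [268.80204813 152.4870282 ]
 [318.8920853   86.49930586]]
[[323.04682778 278.33714114]
 [323.22612908 295.28080496]
 [323.01657391 346.51460738]
 [527.6794688  349.03731901]]
298 213 [[ 0.6127 -0.0952  0.1299]]
297 210 [[ 0.6139 -0.0933  0.139 ]]
296 205 [[ 0.6071 -0.0807  0.1624]]
[[295.90233896 263.29717484]
 [295.6248929  259.4689674 ]
 [303.69791321 254.34129502]
 [276.20727521 234.84841237]]
110 300 [[ 0.6024 -0.0084  0.0781]]
540 330 [[ 0.6123 -0.2072  0.0833]]
323 275 [[ 0.6259 -0.1049  0.0775]]
322 310 [[ 0.634  -0.1035  0.1328]]
322 295 [[ 0.6337 -0.1035  0.1198]]
```

View pics/sc1.png

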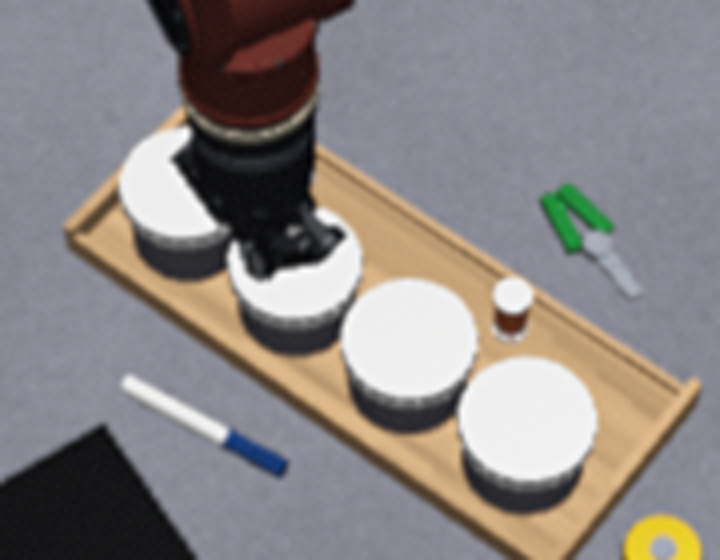

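The wrist depth and the side view (fingertip at crop (232,110), TCP projected at (232,145)) both show the real fingertips about 35–40 mm above the reported TCP. I haven't touched anything yet, so I'll keep going down on B under force control.

```bash
python3 - <<'E'
from h import *
xy=np.array(C['B'])+.033*ex
manip.move_l([*xy,.052],rate=.05,until_force=3)
print(manip.current_ee_pos()[2],manip.current_wrist_force().round(2))
r=manip.move_l([*xy,.025],rate=.015,until_force=3)
for _ in range(3):
    print(r,manip.current_t(),manip.current_ee_pos().round(4),manip.current_wrist_force().round(2)); manip.wait(.05)
p,d=manip.read_camera("side"); a=cv2.resize(p[180:340,220:400],None,fx=3,fy=3,interpolation=cv2.INTER_CUBIC)
cv2.imwrite("pics/s2.png",a)
E
```

```text
0.05181808113676583 [ 0.2  -0.46  0.08]
True 8.3833 [ 0.6235 -0.1052  0.0434] [-0.88 -0.17  5.67]
True 8.4333 [ 0.6235 -0.1052  0.0434] [-1.32  0.18  4.49]
True 8.4833 [ 0.6235 -0.1052  0.0434] [-0.91  0.62  4.84]
```

View pics/s2.png

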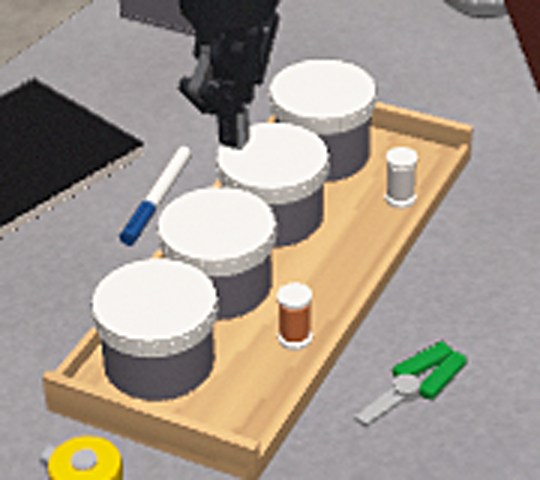

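B is contacted at its rim (crop (232,147)) and holds about 5 N without giving. The contact is at TCP z = 0.0434, so the fingertip really sits 34.6 mm above the reported TCP. Next is A's rim.

```bash
python3 - <<'E'
from h import *
xy=np.array(C['B'])+.033*ex
manip.move_l([*xy,.070],rate=.08)
xy=np.array(C['A'])+.033*ex
manip.move_l([*xy,.070],rate=.1)
manip.move_l([*xy,.051],rate=.04)
print(manip.current_t(),manip.current_wrist_force().round(2))
z=.051
while z>.0405:
    z-=.001
    manip.move_l([*xy,z],rate=.02)
    F=[manip.current_wrist_force()[2]]
    for _ in range(3): manip.wait(.01);F.append(manip.current_wrist_force()[2])
    print(round(z,4),manip.current_ee_pos()[2].round(4),np.mean(F).round(2))
    if np.mean(F)>2.5: break
print(manip.current_t())
p,d=manip.read_camera("side"); a=cv2.resize(p[180:340,220:400],None,fx=3,fy=3,interpolation=cv2.INTER_CUBIC)
cv2.imwrite("pics/s3.png",a)
i=manip.camera_info("side")
v,u=np.mgrid[0:480,0:640]
X=world(i,d.ravel().astype(float),u.ravel(),v.ravel())
w=(p.min(2).ravel()>150)&(X[:,2]>.07)&(X[:,2]<.095)&(np.linalg.norm(X[:,:2]-C['A'],axis=1)<.046)
q=X[w];A=np.c_[q[:,:2]-C['A'],np.ones(len(q))]
print(len(q),np.linalg.lstsq(A,q[:,2],rcond=None)[0])
E
```

```text
10.8083 [ 0.21 -0.36  0.61]
0.05 0.0502 -0.16
0.049 0.049 0.11
0.048 0.048 0.49
0.047 0.047 -0.15
0.046 0.046 0.4
0.045 0.045 0.54
0.044 0.0446 5.21
12.7333
539 [-0.09983897 -0.06373005  0.08248418]
```

View pics/s3.png

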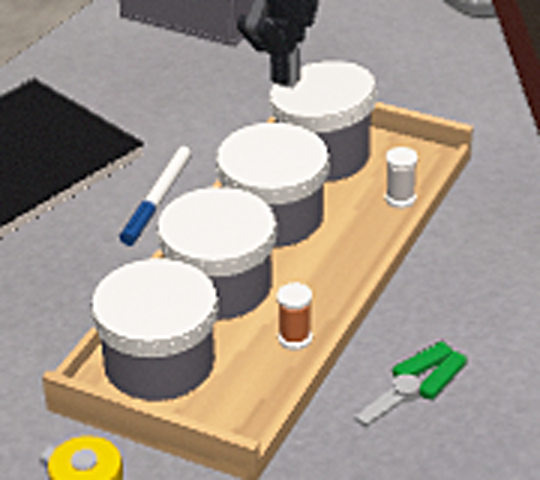

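A rocks. Its rim gave about 4.5 mm at under 0.6 N before meeting the tub, the side view shows it tilted, and the depth fit gives a slope of about 0.12. Now I'll press its middle.

```bash
python3 - <<'E'
from h import *
xy=np.array(C['A'])+.033*ex
manip.move_l([*xy,.060],rate=.06)
xy=np.array(C['A'])
manip.move_l([*xy,.060],rate=.06)
manip.move_l([*xy,.0505],rate=.04)
print(manip.current_t(),manip.current_wrist_force().round(2))
z=.0505
while z>.0405:
    z-=.0008
    r=manip.move_l([*xy,z],rate=.012)
    F=[]
    for _ in range(3): F.append(manip.current_wrist_force());manip.wait(.01)
    F=np.mean(F,0)
    print(round(z,4),manip.current_ee_pos()[2].round(4),F.round(1),manip.current_moment().round(2))
    if F[2]>22: break
print(manip.current_t())
p,d=manip.read_camera("side"); a=cv2.resize(p[180:340,220:400],None,fx=3,fy=3,interpolation=cv2.INTER_CUBIC)
cv2.imwrite("pics/s4.png",a)
E
```

```text
14.2917 [-0.03  0.46  0.13]
0.0497 0.0498 [-0.  -0.   0.2] [0.01 0.04 0.02]
0.0489 0.0489 [0.3 0.  0.2] [-0.02 -0.05  0.02]
0.0481 0.0484 [-1.2  0.3  3.6] [ 0.12  0.16 -0.01]
0.0473 0.0478 [-1.7  0.7  6.5] [0.13 0.36 0.04]
0.0465 0.0471 [-1.7  0.6  7.5] [ 0.18  0.4  -0.02]
0.0457 0.0463 [-2.1  1.   8. ] [ 0.23  0.42 -0.  ]
0.0449 0.0456 [-2.2  1.   7.7] [ 0.19  0.48 -0.03]
0.0441 0.0447 [-2.   0.6  7.4] [ 0.13  0.44 -0.04]
0.0433 0.044 [-2.   0.6  7.8] [0.16 0.44 0.01]
0.0425 0.0433 [-2.   1.3  8.8] [ 0.22  0.53 -0.06]
0.0417 0.0431 [-4.5  1.5 14.6] [0.41 0.99 0.02]
0.0409 0.043 [-6.8  3.1 21.4] [ 0.59  1.48 -0.  ]
0.0401 0.0429 [-8.8  3.5 27.3] [ 0.79  1.99 -0.03]
17.8667
```

View pics/s4.png

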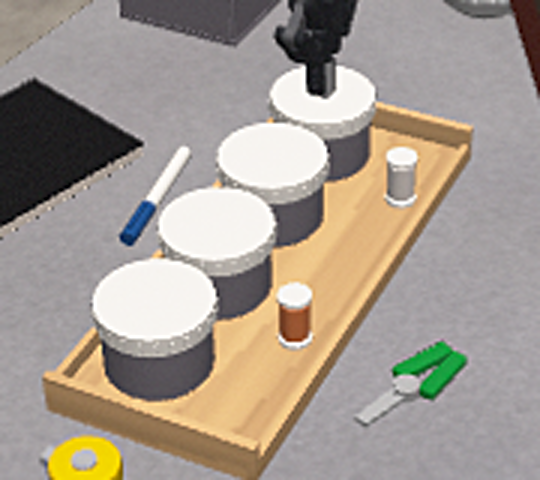

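It slid at about 8 N and reached a hard stop, with 27 N at TCP z = 0.0429. I'll lift clear and check the level against the other covers.

```bash
python3 - <<'E'
from h import *
xy=np.array(C['A'])
manip.move_l([*xy,.075],rate=.06)
manip.move_l([xy[0]-.05,xy[1]-.1,.2],rate=.15)
i=manip.camera_info("side")
p,d=manip.read_camera("side");cv2.imwrite("pics/s5.png",cv2.resize(p[150:350,220:400],None,fx=3,fy=3,interpolation=cv2.INTER_CUBIC))
v,u=np.mgrid[0:480,0:640]
for n in("side","scene"):
    i=manip.camera_info(n);p,d=manip.read_camera(n)
    X=world(i,d.ravel().astype(float),u.ravel(),v.ravel())
    for k,c in dict(A=[.602,-.204],B=[.5907,-.109],C=[.58,-.014],D=[.569,.081]).items():
        q=X[(p.min(2).ravel()>150)&(X[:,2]>.07)&(X[:,2]<.095)&(np.linalg.norm(X[:,:2]-c,axis=1)<.035)]
        if len(q)>10: print(n,k,len(q),np.median(q[:,2]).round(4),np.linalg.lstsq(np.c_[q[:,:2]-c,np.ones(len(q))],q[:,2],rcond=None)[0].round(4))
print(manip.current_t(),manip.current_wrist_force())
E
```

```text
side A 340 0.0779 [0.0025 0.0079 0.0781]
side B 391 0.0779 [-0.0047 -0.0004  0.078 ]
side C 467 0.0782 [ 0.0033 -0.0016  0.0782]
side D 544 0.078 [-0.0012 -0.0039  0.0781]
scene A 436 0.0783 [ 0.0149 -0.0061  0.0784]
scene B 457 0.0786 [0.0035 0.0057 0.0785]
scene C 480 0.0782 [ 0.0029 -0.0032  0.0782]
scene D 510 0.0779 [-0.0048 -0.005   0.0779]
20.0667 [0.79153761 0.24748785 0.18877423]
```

View pics/s5.png

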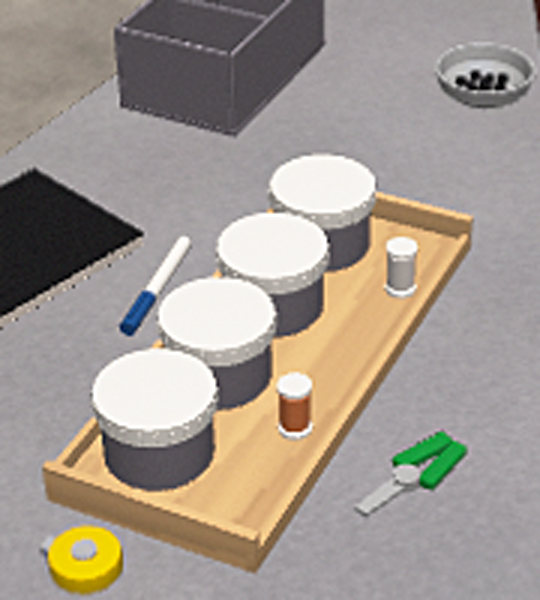

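All four covers are level at 78 mm and nothing else has moved. The arm is clear.

```bash
python3 -c "
from plant import manip
print(manip.hand_in(),manip.current_t())"
```

```text
the job is handed in; nothing more can be done
the job is handed in; nothing more can be done
```

The loose cover was at place A. It is now pressed fully home, and I handed the job in at about 20 s of the 48 s allowed.

- **Finding it:** the first depth images already showed A about 5 mm higher than the others. I pressed B's rim first and it held firm at about 5 N. Then I pressed A's rim, which gave about 4.5 mm at under 0.6 N and visibly tilted. I didn't press C or D because A was already found.
- **Seating it:** pressing A in the middle moved it down at about 8 N until it reached a hard stop. I pressed on to 27 N there, then lifted clear.
- **Last checks:** both cameras put all four covers at 0.078–0.079 m. A's fitted tilt is 0.016 rad or less; the seated covers fit to about 0.007 rad. In the last side view the spools, snips, marker, tape and dish look unmoved, and the robot is touching nothing.
- **Disagreements:** the real fingertips are about 35 mm above the reported TCP. My first press on B therefore stopped short in the air, so I found contact by force instead. The two cameras also differed by about 3–5 mm on the covers' x position, and I used the average.

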